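# Hold a tilting scan stage on its mark

## Robot

A 7-joint arm with a two-finger parallel gripper is mounted at the origin on the work surface. World frame = base frame: x ahead of the robot, y to its left, z up, the work surface at z = 0. Lengths are in m, angles in degrees, forces in N, time in s.
With the tool pointing down it reaches from about 0.4 to 0.9 m from the base axis. Payload 5.5 kg.
Tool frame: the origin (TCP) lies at the very end of the fingers, on their centre line; the grasp point (between the pads) lies robot.hold_point_z behind it (robot.hold_point_z is the distance from the TCP to the grasp point, in m); z points along the fingers, y is the line along which they close (so a half turn about z gives the same grasp; the last joint's range is limited). The gripper opens to 85 mm and grips with 20 to 120 N. Pads are 22 mm wide; open, the fingers measure 114 mm over their backs; the gripper's body (76 mm by 85 mm) begins 54 mm behind the grasp point. The pads swing forward as they close: fully open they stand 13 mm farther back than shut.
Start: joints at [-55.737, 28.699, -24.465, 88.831, 12.651, 65.22, -12.049], TCP at [0.214, 0.614, 0.231] pointing down, gripper open.
Joint ranges: [-164.97, 164.97], [-17.58, 116.51], [-87.97, 89.64], [11.32, 138.91], [-80.73, 260.73], [10.89, 115.49], [-147.41, 147.41]. Speed limits (degrees/s): [147.25, 147.25, 180, 180, 180, 180, 180].

## Interface

Orientations are given as a 3x3 rotation matrix whose columns are the frame's x, y, z axes.
In Python, from cell import robot gives the robot as it stands.
- The arm moves only by the tool send_rows, never from a script. Its argument "plan" is a list of rows, each a list of 2 entries, a list of its own where there are three numbers: the shift along the tool's x, y, z in units of 0.1 m (1.0 is 0.1 m), then the turn, a rotation vector about the tool's x, y, z in units of 90 degrees (1.0 is 90 degrees). In form: [[[tx, ty, tz], [wx, wy, wz]], ...]. A call has 1 to 12 rows; each row is the pose to reach, as a shift and turn from the pose commanded when the call began, along the tool's axes at that moment; what a row does not reach only later rows make up. A row lasts 1/8 s, in which the tool goes at most 62.5 mm and 10.7 degrees, less where a joint would pass 70% of its speed; a pose out of reach is approached as far as the arm can. A call with a number of a shift or a turn outside -1 to 1 is refused whole. A call with a gripper value outside its range is refused whole. "jaw" is the closure, from -1 (fully open) to 1 (shut), set as the call begins (left out, the last holds). The fingers move at their own pace and stop on an object; the grip force is fixed at half the most. Time passes only in rows, so rows that repeat a pose let the fingers close. It gives the time, the measured TCP pose, the force, the opening and the grip force at its end, in the units of the state.
- robot.get_obs(): the state, without advancing time (a new reading comes with each control period).
- robot.get_image(name): name is "scene" or "side" or "wrist"; returns the picture (480x640x3 uint8, red, green, blue); there is no depth.
- robot.camera_model(name): a dict with "vfov" (degrees; the focal length in pixels is half the picture's height over the tangent of half this angle, whatever the lens; pixels are square), "cx", "cy" (the principal point, pixels), "D" ([k1, k2, p1, p2, k3] as OpenCV has them; the pictures are not rectified), "rvec" (rotation vector, rad) and "tvec" (3), from world to camera coordinates, as OpenCV has them; the wrist camera has in their place "hand_eye" (4x4, takes a point from camera to tool coordinates, whose origin is the TCP and whose axes are the flange's). Camera axes: x right, y down, z forward; pixel columns grow to the right and rows downward; lengths in m; the calibration is good to about 2 mm. A picture is of the moment at which its call begins: read the wrist's pose just before it. camera_model takes no time and is no camera call.
- robot.finish_job(): hands the job in; it is judged then, once.
The state is a dict: "clock": time; "joint_positions": joint angles; "joint_vel": joint speeds; "joint_torque": joint torques, N m; "tcp_pos": TCP position; "tool_rot": TCP orientation; "ft_force": force on the tool from outside, world axes, zero at the start; "moment": the same for the moment, N m; "width": finger opening in m; "grip_force": force on a finger pad.
Only numpy, scipy, OpenCV 4.12 (cv2) and the standard library are available. Lean on these libraries where they do the work, as an engineer would, in place of code of your own. Each camera call takes 0.05 s, during which the arm holds its last target. There are 200 camera calls.

## Task

On the tilting scan stage, bring the cradle with the printed mask up off its right-hand rest, working it only by the crank handle on the robot's side, until the orange pointer stands under the red marker, and keep the pointer under the marker for at least 5 seconds without a break for the scan. Then ease the cradle over onto the left-hand (blue) rest without banging it down on either rest, and let go of the handle. Touch neither the cradle nor the marker, and leave the other things on the bench where they are.

Things in the scene. Friction and masses are not known exactly. Their poses are not given: they have to be found in the camera images.
- stage: Fixed base of the tilting scan stage: grey plate 280 (x) x 300 (y) x 14 mm, two aluminium bearing posts, grey rest block (-y side), blue rest block (+y side), white scale arc on the far (+x) side. Origin: centre of the underside, on the bench. x runs along the pivot line, away from the robot; y left, z up. The stage may stand turned on the bench.
- pivot (a point): Point on the pivot line (horizontal axle along the stage's x), 140 mm above the stage's origin; axes as the stage.
- deck (a point): Do not touch: bronze plate 134 x 330 x 8 mm with pink and gold mask 137 mm tall, two 56 mm steel discs at 135 mm either side, orange pointer. Origin on the pivot line, z along the pointer. Nominally 1.48 kg, centre of mass 10.2 mm above the pivot, inertia about it 0.0214 kg m2 (all times 0.8 to 1.25): gravity topples it with 0.148 N m x sin(lean). Left alone it falls onto a rest.
- cradle (a joint): Lean of the cradle (deck, mask, pointer) in rad: 0 = pointer upright, positive = top leans to the stage's +y (left). It lies on the grey right-hand rest at -0.30 (start) and on the blue left-hand rest at +0.30. Almost no friction.
- crank (a joint): Angle of the crank relative to the cradle, rad, same sense; crank angle from upright = cradle + crank. A soft green coupling is the spring between them: moment on the cradle 0.09 N m/rad x this angle, damping 0.012 N m s/rad; 0 = relaxed (start), stops +-1.2. Weaker than gravity: with the crank still, the cradle topples with a 0.6 to 1.0 s time constant, so keep correcting.
- crank_grip (a point): Middle of the crank's black round handle pin, 22 mm diameter, 55 mm long, parallel to the pivot line, on the robot's side of the blue crank arm: at stage x = -166 mm, 90 mm from the pivot line (230 mm above the bench when upright). Pinch it from above, fingers closing along the stage's y; it turns between the fingers. Crank mass 70 g.
- pointer_tip (a point): Tip of the orange pointer, 200 mm from the pivot line along the deck's z, given in the plane of the scale arc (stage x = +112 mm).
- marker_point (a point): Point on the scale just under the red marker, 200 mm from the pivot line at stage x = +112 mm. The marker, a red block with a 30 mm wide head, stands on the scale arc and is never to be moved. The pointer is under it when pointer_tip is within 15 mm of this point.
- marker (a joint): Angle of the red marker from upright about the pivot line in rad, positive towards +y: the lean that the cradle must be given (within 0.07). Fixed during the work.
- spool: Bystander: spool of pink filament lying flat, 190 mm diameter, 60 mm high; origin centre of its underside.
- glue: Bystander: glue bottle with red cap, 34 mm diameter, 100 mm high; origin centre of its underside.
- scraper: Bystander: flat scraper 200 mm long lying on the bench.
- driver: Bystander: screwdriver 170 mm long lying on the bench.
- tray: Bystander: clear open tray 140 x 200 x 35 mm; origin centre of its underside.
- vase: Bystander: printed gold vase 76 mm wide, 90 mm high; origin centre of its underside.

How it is judged (in metres and radians):
On the way:
1. the pointer stays under the red marker for 5 s without a break (distance between pointer_tip and marker_point below 0.015 m), for 5 s.
At the end, for the whole second after the job is handed in: After the 5 s on the mark (pointer tip within 15 mm of the marker point), the cradle lies still on the left-hand blue rest (lean above 0.27 rad, under 0.05 rad/s) and the handle is released (value of joint cradle above 0.27 rad and velocity of joint cradle between -0.05 and 0.05 rad/s); the robot touches nothing.
It fails at once if the cradle is banged down on a rest (faster than 0.5 rad/s within 0.1 rad of it) ((value of joint cradle above 0.2 rad and velocity of joint cradle above 0.5 rad/s) or (value of joint cradle below -0.2 rad and velocity of joint cradle below -0.5 rad/s)).
It fails at once if the deck, mask, ballast or pointer is touched (contact force between any of cradle_c0, cradle_c1, cradle_c2, cradle_c3, cradle_c4, cradle_c5, cradle_c6, cradle_c7 and anything else above 0.5 N).
It fails at once if the red marker is moved (distance of marker_point from where it was at the start of the episode above 0.008 m).
It fails at once if a bystander is moved by more than 30 mm (distance of any of spool, glue, scraper, driver, tray, vase from where it was at the start of the episode above 0.03 m).
It also fails if it takes over 51 s, if anything falls off the work surface, if the arm or the gripper's body presses on something with over 40 N, if the wrist force passes 120 N, or if a joint passes its speed limit or range.

## Working session

There is one attempt and no reset: what is moved stays moved. The work goes in short steps, Python scripts to look and compute and a tool call to move; the robot and the scene stay as the last step left them, time stands still between calls to the robot, and variables do not carry over. Pictures are saved under pics/ and viewed, at most 10 in all, crops included, and the job is handed in when it is done.

Besides the shell and the picture viewer there is one more tool, called after "Emit:" as a command line: name --argument value ..., lists and objects as JSON in quotes. send_rows: Moves the arm, as the interface text tells. Shifts and turns lie within -1 to 1; 1 stands for 0.1 m of shift or 90 degrees of turn. Its arguments: {"type":"object","properties":{"plan":{"type":"array"},"jaw":{"type":"number"}},"required":["plan"]}

```bash
ls; mkdir -p pics; python3 - <<'E'
from cell import robot
import cv2
o=robot.get_obs(); print(o, robot.hold_point_z)
for n in("scene","side"):
    cv2.imwrite(f"pics/{n}0.png",robot.get_image(n)[:,:,::-1]); print(robot.camera_model(n))
print(robot.camera_model("wrist"))
E
```

```text
pics
{'clock': 0.0, 'joint_positions': array([-55.73810154,  28.75320863, -24.45255823,  88.89163748,
        12.65118879,  65.22052297, -12.05056382]), 'joint_vel': array([-0.03798427,  0.09054219, -0.01900077,  0.03904482,  0.01625161,
        0.14120862,  0.0370253 ]), 'joint_torque': array([-2.85664220e-05, -5.69520450e+01, -5.81674665e+00, -2.80948162e+01,
        1.04305320e-02,  1.17694930e-02, -1.26501297e-05]), 'tcp_pos': array([0.21338982, 0.61323541, 0.23026351]), 'tool_rot': array([[-9.44489310e-01,  3.28541427e-01, -6.88850117e-04],
       [ 3.28542145e-01,  9.44487542e-01, -1.82801686e-03],
       [ 5.00310847e-05, -1.95285868e-03, -9.99998092e-01]]), 'ft_force': array([0.50689526, 0.53659522, 0.05190808]), 'moment': array([ 0.06145357, -0.05104485, -0.011647  ]), 'grip_force': 0.0, 'width': 0.08541218577661865} 0.0187
{'vfov': 43.57556572692116, 'cx': 323.16918596423636, 'cy': 239.82902891324972, 'D': array([0.02888367, 0.        , 0.        , 0.        , 0.        ]), 'rvec': array([ 1.95532302,  1.46731581, -0.61545821]), 'tvec': array([-0.11406772, -0.21269598,  2.05059527])}
{'vfov': 48.5542360076004, 'cx': 318.3997537731388, 'cy': 238.04578723532373, 'D': array([-0.13146751,  0.        ,  0.        ,  0.        ,  0.        ]), 'rvec': array([ 2.22570673, -0.40549056,  0.17889411]), 'tvec': array([-0.5215146 ,  0.27741647,  1.51713379])}
{'vfov': 66.46644340738455, 'cx': 321.9146033985479, 'cy': 237.28648101982458, 'D': array([-0.05201118,  0.        ,  0.        ,  0.        ,  0.        ]), 'hand_eye': array([[-8.51197870e-05, -9.62903956e-01, -2.69844335e-01,
         6.95124277e-02],
       [ 9.99999993e-01, -5.83514100e-05, -1.07221013e-04,
        -1.25002997e-03],
       [ 8.74977400e-05, -2.69844342e-01,  9.62903953e-01,
        -1.44513712e-01],
       [ 0.00000000e+00,  0.00000000e+00,  0.00000000e+00,
         1.00000000e+00]])}
```

View pics/scene0.png

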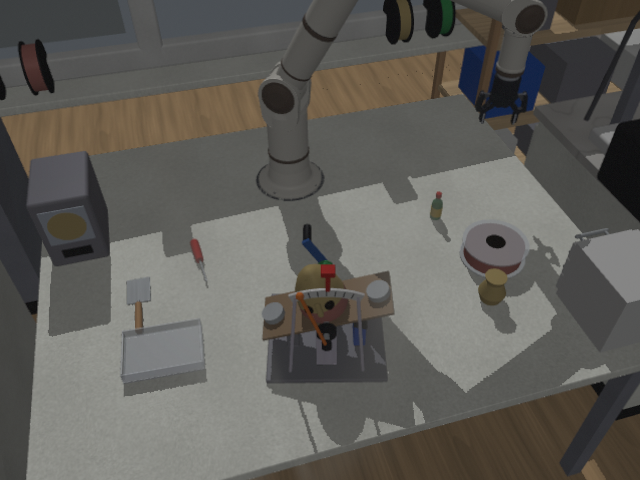

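View pics/side0.png

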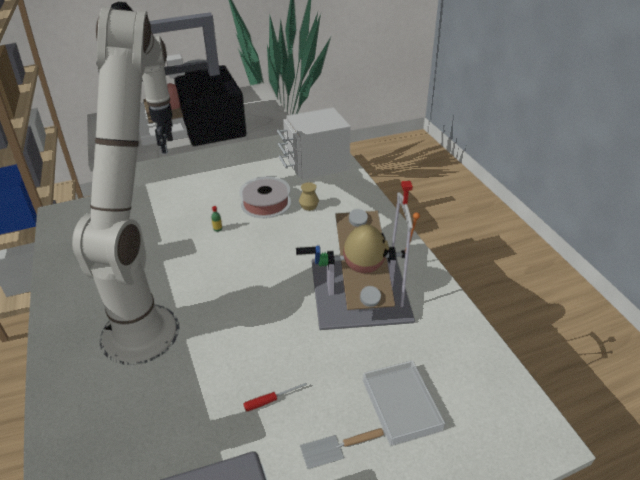

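The scene picture shows the stage at about (325,330), with the marker at (328,270), the pointer tip at (300,296) and the crank handle at (307,233). In the side picture the handle is at (305,251) and the marker at (405,186). Next I'll zoom in on both.

```bash
python3 - <<'E'
import cv2,numpy as np
a=cv2.imread("pics/scene0.png")[215:390,250:410]; b=cv2.imread("pics/side0.png")[170:335,285:435]
a=cv2.resize(a,(400,438),interpolation=cv2.INTER_CUBIC); b=cv2.resize(b,(398,438),interpolation=cv2.INTER_CUBIC)
cv2.imwrite("pics/crop.png",np.hstack([a,b]))
for n,bx in(("scene",(215,390,250,410)),("side",(170,335,285,435))):
    im=cv2.imread(f"pics/{n}0.png"); h=cv2.cvtColor(im,cv2.COLOR_BGR2HSV)
    for c,lo,hi in(("red",(0,190,90),(4,255,255)),("red2",(174,170,90),(180,255,255)),("orange",(6,190,150),(16,255,255)),("blue",(100,150,40),(125,255,255)),("black",(0,0,0),(180,255,35)),("green",(50,140,40),(90,255,255))):
        m=cv2.inRange(h,lo,hi); k=np.zeros_like(m); k[bx[0]:bx[1],bx[2]:bx[3]]=1; m*=k
        N,_,s,ce=cv2.connectedComponentsWithStats(m)
        for i in range(1,N):
            if s[i,4]>12: print(n,c,s[i],ce[i].round(1))
E
```

```text
scene blue [303 239  22  23 167] [312.3 249.5]
scene black [303 225   8  14  88] [306.5 232.1]
scene black [325 301   9   9  61] [329.2 304.8]
scene black [308 306   5   7  19] [310.3 309.2]
scene black [318 323  19  28 253] [327.7 333.5]
side red [405 187   4   9  16] [406.1 190.4]
side blue [316 247   4  16  38] [317.  253.9]
side black [297 248  18   6  79] [305.6 250.3]
side black [383 248  12  13  91] [389.9 253.5]
side black [328 252   6  12  56] [330.4 257.8]
side green [320 254   8   4  20] [323.6 255.9]
side green [319 261   9   3  14] [322.9 262.2]
```

View pics/crop.png

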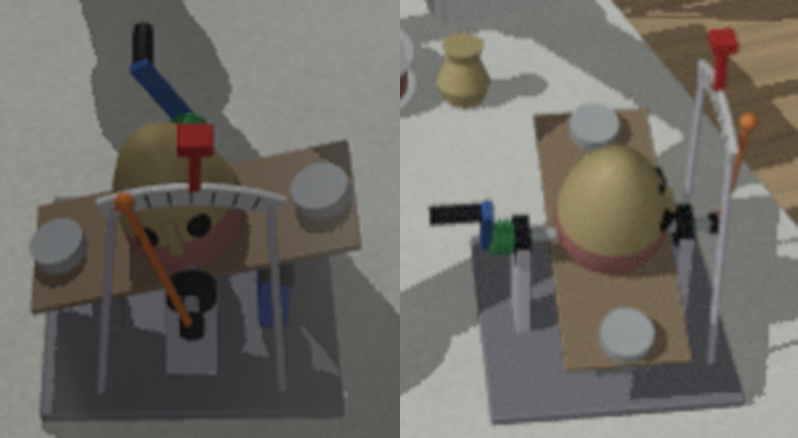

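```bash
cat > h.py <<'E'
import cv2,numpy as np
from cell import robot
def cam(n):
    m=robot.camera_model(n); f=240/np.tan(np.radians(m['vfov']/2))
    K=np.array([[f,0,m['cx']],[0,f,m['cy']],[0,0,1]]); return K,m
def ray(n,p):
    K,m=cam(n); R=cv2.Rodrigues(m['rvec'])[0]
    q=cv2.undistortPoints(np.array([[p]],float),K,m['D'])[0,0]
    d=R.T@np.array([q[0],q[1],1]); return -R.T@m['tvec'],d/np.linalg.norm(d)
def plane(n,p,z):
    c,d=ray(n,p); return c+d*(z-c[2])/d[2]
def tri(p,q):
    A=[];b=[]
    rs=[ray("scene",p),ray("side",q)]
    for c,d in rs:
        P=np.eye(3)-np.outer(d,d);A.append(P);b.append(P@c)
    x=np.linalg.lstsq(np.vstack(A),np.hstack(b),rcond=None)[0]
    return x,max(np.linalg.norm((np.eye(3)-np.outer(d,d))@(x-c)) for c,d in rs)
def project(n,X):
    K,m=cam(n); return cv2.projectPoints(np.array(X,float).reshape(-1,1,3),m['rvec'],m['tvec'],K,m['D'])[0][:,0]
E
python3 - <<'E'
from h import *
np.set_printoptions(precision=4,suppress=True)
for n,p,q in(("pin",(306.5,232.1),(305.6,250.3)),("pin free",(307.2,225),(296.3,250.6)),("pin base",(306,240.6),(317.8,250.2)),("marker",(328.4,270.9),(406.7,186.2)),("ball",(299.6,295.7),(416.2,215.6)),("axle",(326.8,344.8),(402.6,253.6))):
    print(n,*tri(p,q))
for n,p in(("scene",(266.8,380.8)),("scene",(386.8,379.6)),("side",(319.7,329)),("side",(413.9,321.8))): print(n,plane(n,p,.014))
E
```

```text
pin [ 0.4961 -0.068   0.2208] 0.0001340940098130206
pin free [ 0.4717 -0.0598  0.2211] 0.0002742701552791733
pin base [ 0.5271 -0.0783  0.2211] 0.001087283779310433
marker [ 0.7779 -0.0927  0.379 ] 0.00036910109735688567
ball [ 0.7795 -0.1556  0.3238] 0.0011346730136972693
axle [ 0.7887 -0.098   0.1396] 0.0026220298634035866
scene [ 0.766  -0.2459  0.014 ]
scene [0.845  0.0367 0.014 ]
side [ 0.4945 -0.1777  0.014 ]
side [ 0.7579 -0.2504  0.014 ]
```

Stage yaw is about -15.5° and its centre about (0.670, -0.068). The edge lengths (0.297 and 0.273 m) and heights match the given sizes. The crank sags to about -0.5 rad, and the marker is near +0.02 rad. Next I'll move to above the pin.

Emit:
send_rows --plan '[[[-0.1, -0.1, -0.4], [0, 0, 0]], [[-0.4, -0.45, -0.8], [0, 0, 0]], [[-0.81, -0.92, -1], [0, 0, 0]]]' --jaw -1

```text
clock: 0.48
tcp_pos: [0.2585, 0.5035, 0.3322]
tool_rot: [[-0.945, 0.326, 0.0], [0.326, 0.945, 0.003], [0.0, 0.003, -1.0]]
ft_force: [1.1, -0.5, -0.7]
width: 0.0855
grip_force: 0.0
```

Emit:
send_rows --plan '[[[-0.27, -0.31, 0], [0, 0, 0]], [[-0.54, -0.62, 0], [0, 0, 0]], [[-0.81, -0.92, 0], [0, 0, 0]]]'

```text
clock: 0.85
tcp_pos: [0.3053, 0.3879, 0.3302]
tool_rot: [[-0.944, 0.329, -0.0], [0.329, 0.944, -0.0], [-0.0, -0.0, -1.0]]
ft_force: [0.1, -0.4, 0.2]
width: 0.0852
grip_force: 0.0
```

Emit:
send_rows --plan '[[[-0.27, -0.31, 0], [0, 0, 0]], [[-0.54, -0.62, 0], [0, 0, 0]], [[-0.81, -0.92, 0], [0, 0, 0]]]'

```text
clock: 1.23
tcp_pos: [0.3514, 0.2745, 0.3301]
tool_rot: [[-0.944, 0.329, -0.0], [0.329, 0.944, -0.0], [0.0, -0.0, -1.0]]
ft_force: [-0.1, 0.1, 0.5]
width: 0.0856
grip_force: 0.0
```

Emit:
send_rows --plan '[[[-0.27, -0.31, 0], [0, 0, 0]], [[-0.54, -0.62, 0], [0, 0, 0]], [[-0.81, -0.92, 0], [0, 0, 0]]]'

```text
clock: 1.6
tcp_pos: [0.3977, 0.1611, 0.3302]
tool_rot: [[-0.944, 0.329, -0.0], [0.329, 0.944, -0.0], [0.0, -0.0, -1.0]]
ft_force: [0.0, 0.5, -1.1]
width: 0.0853
grip_force: 0.0
```

Emit:
send_rows --plan '[[[-0.27, -0.31, 0], [0, 0, 0]], [[-0.54, -0.62, 0], [0, 0, 0]], [[-0.81, -0.92, 0], [0, 0, 0]]]'

```text
clock: 1.98
tcp_pos: [0.4439, 0.0477, 0.3301]
tool_rot: [[-0.944, 0.329, -0.0], [0.329, 0.944, -0.0], [0.0, -0.0, -1.0]]
ft_force: [0.4, 0.5, -0.5]
width: 0.0853
grip_force: 0.0
```

Emit:
send_rows --plan '[[[-0.27, -0.31, 0], [0, 0, 0]], [[-0.54, -0.62, 0], [0, 0, 0]], [[-0.75, -0.85, 0], [0, 0, -0.041]], [[-0.81, -0.92, 0], [0, 0, -0.041]], [[-0.81, -0.92, 0], [0, 0, -0.041]]]'

```text
clock: 2.6
tcp_pos: [0.4898, -0.0641, 0.33]
tool_rot: [[-0.963, 0.268, -0.001], [0.268, 0.963, 0.0], [0.001, 0.0, -1.0]]
ft_force: [-1.0, 0.9, -0.3]
width: 0.0854
grip_force: 0.0
```

```bash
python3 - <<'E'
from h import *
np.set_printoptions(precision=4,suppress=True)
o=robot.get_obs(); print(o['clock'],o['tcp_pos'],o['tool_rot'],o['joint_positions'])
im=robot.get_image("wrist")[:,:,::-1]; cv2.imwrite("pics/w1.png",im)
m=robot.camera_model("wrist"); f=240/np.tan(np.radians(m['vfov']/2)); H=m['hand_eye']
P=np.array([.4961,-.068,.2208]); t=o['tool_rot'].T@(P-o['tcp_pos']); c=np.linalg.inv(H)@np.r_[t,1]
print("pin in tool",t,"px",f*c[0]/c[2]+m['cx'],f*c[1]/c[2]+m['cy'])
E
```

```text
2.6 [ 0.4898 -0.0641  0.33  ] [[-0.9633  0.2685 -0.001 ]
 [ 0.2685  0.9633  0.0004]
 [ 0.0011  0.0002 -1.    ]] [ -2.6931   5.6708   7.6221 104.3478  -0.8202  70.0926  79.5976]
pin in tool [-0.0072 -0.0021  0.1092] px 320.6926886079287 244.8746940386786
```

View pics/w1.png

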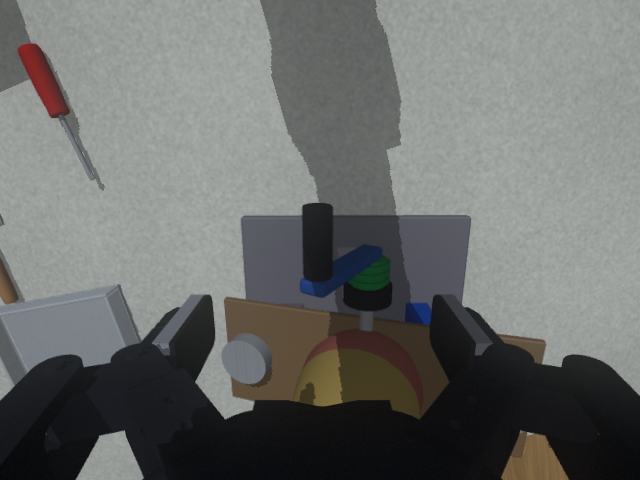

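The wrist picture shows the pin from (317,205) to (318,280), with its centre at (318,243). That matches the predicted (321,245), and the stage is aligned. I'll descend and grip.

Emit:
send_rows --plan '[[[-0.03, -0.025, 0.3], [0, 0, 0]], [[-0.03, -0.025, 0.6], [0, 0, 0]], [[-0.03, -0.025, 0.9], [0, 0, 0]]]'

```text
clock: 3.02
tcp_pos: [0.4921, -0.0656, 0.2397]
tool_rot: [[-0.964, 0.265, 0.0], [0.265, 0.964, 0.001], [-0.0, 0.001, -1.0]]
ft_force: [0.0, 0.0, 0.6]
width: 0.0852
grip_force: 0.0
```

Emit:
send_rows --plan '[[[0, 0, 0.2], [0, 0, 0]], [[0, 0, 0.38], [0, 0, 0]], [[0, 0, 0.38], [0, 0, 0]]]'

```text
clock: 3.4
tcp_pos: [0.491, -0.0658, 0.2013]
tool_rot: [[-0.964, 0.265, -0.003], [0.265, 0.964, 0.001], [0.003, 0.0, -1.0]]
ft_force: [-0.4, -0.1, 0.1]
width: 0.0853
grip_force: 0.0
```

Emit:
send_rows --plan '[[[0, 0, 0], [0, 0, 0]], [[0, 0, 0], [0, 0, 0]], [[0, 0, 0], [0, 0, 0]], [[0, 0, 0], [0, 0, 0]], [[0, 0, 0], [0, 0, 0]], [[0, 0, 0], [0, 0, 0]]]' --jaw 1

```text
clock: 4.15
tcp_pos: [0.4925, -0.0679, 0.2028]
tool_rot: [[-0.964, 0.267, 0.001], [0.267, 0.964, -0.0], [-0.001, 0.0, -1.0]]
ft_force: [-1.3, 0.4, 5.5]
width: 0.0204
grip_force: 58.7
```

```bash
python3 - <<'E'
from h import *
np.set_printoptions(precision=4,suppress=True)
o=robot.get_obs(); print(o['clock'],o['tcp_pos'],o['tool_rot'],o['ft_force'],o['width'])
a=robot.get_image("scene")[215:390,250:410,::-1]; b=robot.get_image("side")[170:335,285:435,::-1]
cv2.imwrite("pics/scene2c.png",a);cv2.imwrite("pics/side2c.png",b)
a=cv2.resize(a,(400,438),interpolation=cv2.INTER_NEAREST); b=cv2.resize(b,(398,438),interpolation=cv2.INTER_NEAREST)
cv2.imwrite("pics/crop2.png",np.hstack([a,b]))
E
```

```text
4.15 [ 0.4925 -0.0679  0.2028] [[-0.9636  0.2674  0.0005]
 [ 0.2674  0.9636 -0.0001]
 [-0.0005  0.0001 -1.    ]] [-1.2681  0.4057  5.4733] 0.020417931024433896
```

View pics/crop2.png

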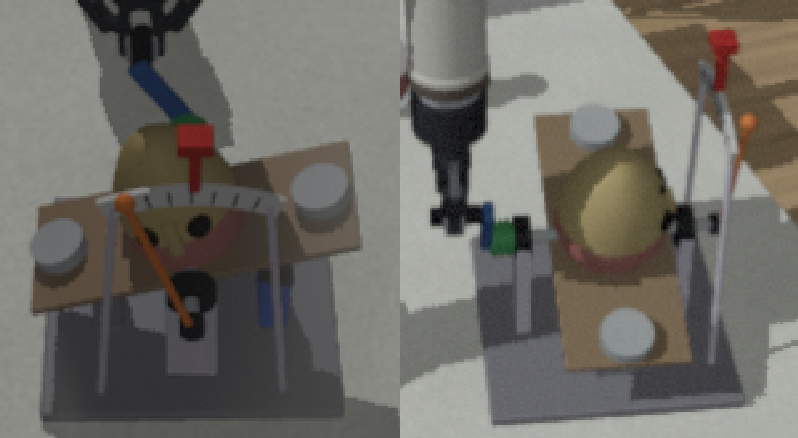

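The pin is gripped, with an opening of 20.4 mm and a grip force of 59 N. In the scene crop the pointer ball is at (124,202) and the marker head at (196,140). Next I'll write the estimator and planner and calibrate the pointer measurement.

```bash
cat > ctl.py <<'E'
import json,os,sys
from h import *
from scipy.optimize import least_squares
yaw=np.radians(-15.5); XS=np.array([np.cos(yaw),np.sin(yaw),0]); YS=np.array([-np.sin(yaw),np.cos(yaw),0]); C=np.array([.6696,-.0684,0])
def on_plane(p,xs):
    c,d=ray("scene",p); s=(xs-(c-C)@XS)/(d@XS); X=c+s*d; return (X-C)@YS,X[2]-.14
def ball(im):
    s=im[215:390,250:410].astype(float); w=s[:,:,0]-1.0*s[:,:,1]   # orange: R well above G
    m=((w>45)&(s[:,:,1]-s[:,:,2]>12)&(s[:,:,0]>1.6*s[:,:,1])).astype(np.uint8)
    return m,w
def tip(im):
    m,w=ball(im); N,l,s,c=cv2.connectedComponentsWithStats(m,connectivity=8)
    i=1+np.argmax(s[1:,4]); ys,xs=np.nonzero(l==i); ww=w[ys,xs]
    k=ys<=ys.min()+7
    return np.array([(xs[k]*ww[k]).sum()/ww[k].sum()+250,(ys[k]*ww[k]).sum()/ww[k].sum()+215]),s[i]
def rows(c0,cs):
    return [[0,round(.9*(np.sin(c)-np.sin(c0)),3),round(-.9*(np.cos(c)-np.cos(c0)),3)] for c in cs]
E
python3 - <<'E'
from ctl import *
np.set_printoptions(precision=4,suppress=True)
for k in range(2):
    im=robot.get_image("scene"); p,s=tip(im); print(p,s,on_plane(p,.127))
s=im[215:390,250:410].astype(int)
print(s[80,49],s[82,49],s[100,60],s[56,78],s[70,77],s[85,30])
m=((s[:,:,0]>90)&(s[:,:,1]<45)&(s[:,:,2]<45)); ys,xs=np.nonzero(m)
for y in range(ys.min(),ys.max()+1):
    k=xs[ys==y]
    if len(k): print(y+215,k.min()+250,k.max()+250,np.array(on_plane((k.mean()+250,y+215),.112)))
print(rows(-.53,np.linspace(-.48,-.1,8)))
for q in((326.8,344.8),(191/2.5+250,90+215)): print(on_plane(q,.12))
E
```

```text
[298.925  294.0966] [46 78  7  4 18] (np.float64(-0.056734147397528883), np.float64(0.1849183317513664))
[298.9654 294.0043] [46 78  7  3 17] (np.float64(-0.05663926446657335), np.float64(0.18521690823234627))
[114  62  31] [95 53 26] [87 48 24] [119  35  32] [71 19 17] [90 76 62]
265 321 333 [0.0025 0.2577]
266 321 334 [0.0035 0.2546]
267 321 334 [0.0035 0.2516]
268 321 334 [0.0035 0.2486]
269 321 334 [0.0035 0.2456]
270 321 334 [0.0035 0.2425]
271 321 334 [0.0035 0.2395]
272 321 334 [0.0035 0.2364]
273 321 334 [0.0035 0.2334]
[[0, np.float64(0.039), np.float64(-0.022)], [0, np.float64(0.083), np.float64(-0.043)], [0, np.float64(0.128), np.float64(-0.062)], [0, np.float64(0.174), np.float64(-0.079)], [0, np.float64(0.221), np.float64(-0.093)], [0, np.float64(0.269), np.float64(-0.104)], [0, np.float64(0.317), np.float64(-0.113)], [0, np.float64(0.365), np.float64(-0.119)]]
(np.float64(0.0017896328315975991), np.float64(-0.007786727726558085))
(np.float64(0.0010227137767229964), np.float64(0.13900536819333575))
```

```bash
python3 - <<'E'
s=open('ctl.py').read()
a=s.index("    m=((w>45)"); b=s.index("    return m,w")
s=s[:a]+"    m=((s[:,:,0]>1.5*s[:,:,1])&(s[:,:,1]>1.4*s[:,:,2])&(s[:,:,0]>55)).astype(np.uint8)\n"+s[b:]
open('ctl.py','w').write(s+'''
def theta(n=1):
    out=[]
    for _ in range(n):
        t=robot.get_obs()['clock']; p,s=tip(robot.get_image("scene")); y,z=on_plane(p,.127); out.append((t,float(np.arctan2(y-.0005,z)),float(np.hypot(y,z)),int(s[4])))
    return out
def crank(o):
    d=o['tcp_pos']-C; return float(np.arctan2(d@YS+.0013,d[2]-.14+.0187-.0038))
''')
E
python3 - <<'E'
from ctl import *
print(theta(4),crank(robot.get_obs()))
E
```

```text
[(4.35, -0.3072404354354515, 0.18728616611387316, 229), (4.4, -0.30707487206559136, 0.18849359144700542, 227), (4.45, -0.3072772073638161, 0.18729809316279586, 226), (4.5, -0.30711096108746977, 0.18849186715206062, 230)] -0.5298638895890009
```

Emit:
send_rows --plan '[[[0, 0.04, -0.02], [0, 0, 0]], [[0, 0.08, -0.04], [0, 0, 0]], [[0, 0.13, -0.06], [0, 0, 0]], [[0, 0.17, -0.08], [0, 0, 0]], [[0, 0.22, -0.09], [0, 0, 0]], [[0, 0.27, -0.1], [0, 0, 0]], [[0, 0.32, -0.11], [0, 0, 0]], [[0, 0.365, -0.12], [0, 0, 0]]]'

```text
clock: 5.55
tcp_pos: [0.5015, -0.0378, 0.2166]
tool_rot: [[-0.963, 0.271, -0.001], [0.271, 0.963, -0.006], [-0.001, -0.006, -1.0]]
ft_force: [1.2, -5.2, 4.0]
width: 0.0201
grip_force: 58.5
```

```bash
python3 - <<'E'
from ctl import *
print(theta(2)); o=robot.get_obs(); print(crank(o),o['tcp_pos'],o['ft_force'],o['width'],(o['tcp_pos']-C)@YS)
E
```

```text
[(5.55, -0.3070610458195548, 0.1885016203031768, 230), (5.6, -0.30724611465081725, 0.1872722591507332, 227)]
-0.1282222962714773 [ 0.50222714 -0.03555818  0.21647594] [-6.28639828 -8.52874559 17.26834431] 0.0199445129539142 -0.013081068242094297
```

Emit:
send_rows --plan '[[[0, 0, -0.01], [0, 0, 0]], [[0, 0, -0.02], [0, 0, 0]], [[0, 0, -0.02], [0, 0, 0]], [[0, 0, -0.02], [0, 0, 0]]]' --jaw 0.48

```text
clock: 6.15
tcp_pos: [0.5019, -0.0322, 0.216]
tool_rot: [[-0.964, 0.267, -0.001], [0.267, 0.964, 0.0], [0.001, -0.0, -1.0]]
ft_force: [1.0, -0.4, 0.6]
width: 0.0219
grip_force: 0.1
```

```bash
python3 - <<'E'
from ctl import *
print(theta(1)); o=robot.get_obs(); print(crank(o),o['tcp_pos'],o['ft_force'],o['width'],o['grip_force'],(o['tcp_pos']-C)@YS)
E
```

```text
[(6.15, -0.3072948770864778, 0.18728179600655523, 226)]
-0.09519685804499783 [ 0.50193034 -0.03226044  0.21603099] [-0.14852058 -0.32933596  0.13415996] 0.021889190634017584 0.10426896857097745 -0.009982588689747704
```

```bash
cat > step.py <<'E'
# usage: step.py target rate nrows n_img   (the last plan.json has just been sent)
from ctl import *
target,rate=float(sys.argv[1]),float(sys.argv[2]); nr,ni=int(sys.argv[3]),int(sys.argv[4])
T=.125; DT=.0125
o=robot.get_obs(); t0=o['clock']
L=json.load(open('log.json')) if os.path.exists('log.json') else {'m':[],'c':[[t0,-.10]],'plan':[]}
cc=L['c'][-1][1]; ts=t0-T*len(L['plan'])
if L['plan']: L['c'].append([ts,cc])
for i,c in enumerate(L['plan']): L['c'].append([ts+T*(i+1),c])
cc=L['c'][-1][1]
yc=float(np.arcsin(np.clip(((o['tcp_pos']-C)@YS+.0013)/.09,-1,1)))
for t,th,r,a in theta(ni):
    L['m'].append([t,th+.007]); rr=r
now=robot.get_obs()['clock']; L['c'].append([now,cc])
def sim(p,th,w,t,ct,cv,t_end):
    G,k,I,b=p; n=max(1,int(round((t_end-t)/DT))); tt=t+np.arange(n+1)*DT
    c=np.interp(tt,ct,cv); dc=np.gradient(c,DT) if n>1 else np.zeros(n+1)
    H=np.zeros((n+1,2)); H[0]=th,w
    for i in range(n):
        w+=DT*(G*np.sin(th)+k*(c[i]+b-th)+.012*(dc[i]-w))/I; th+=DT*w
        if th<-.3: th,w=-.3,max(w,0)
        if th>.3: th,w=.3,min(w,0)
        H[i+1]=th,w
    return tt,H
m=np.array(L['m']); cl=np.array(L['c']); tw=max(now-5,m[0,0]); mm=m[m[:,0]>=tw]; tw=mm[0,0]
P=lambda x:(.148*np.exp(x[0]),.09*np.exp(x[1]),.0214*np.exp(x[2]),x[3])
def res(x):
    tt,H=sim(P(x),x[4],x[5],tw,cl[:,0],cl[:,1],now)
    return np.r_[(np.interp(mm[:,0],tt,H[:,0])-mm[:,1])/.004,x[:3]/.12,x[3]/.04,x[5]/.3]
x0=np.array(L.get('x',[0,0,0,0])+[mm[0,1],0.])
if len(mm)>3: x0[5]=np.clip((mm[1,1]-mm[0,1])/max(mm[1,0]-mm[0,0],.05),-.2,.2)
f=least_squares(res,x0,diff_step=1e-4,x_scale=[.1,.1,.1,.03,.01,.1],max_nfev=30); x=f.x
p=P(x); L['x']=list(x[:4]); tt,H=sim(p,x[4],x[5],tw,cl[:,0],cl[:,1],now); th,w=H[-1]
N=18; ref=th+np.clip(target-th,-rate*T*np.arange(1,N+1),rate*T*np.arange(1,N+1))
lam=np.sqrt((p[0]-p[1])/p[2])
def cost(u):
    ct=now+T*np.arange(N+1); cv=np.r_[cc,u]
    t2,S=sim(p,th,w,now,ct,cv,now+N*T); S=S[10::10]; G,k,I,b=p
    ceq=ref[-1]-G/k*np.sin(ref[-1])-b
    return np.r_[8*(S[:,0]-ref),1*S[:,1],1.*np.diff(cv),3*np.diff(cv,2),20*(S[-1,0]-ref[-1]),20*(S[-1,1]-np.sign(target-th)*rate*(abs(ref[-1]-target)>1e-6)),.3*(u-ceq)]
u=least_squares(cost,np.full(N,cc),bounds=(-1,1),diff_step=1e-3,max_nfev=15).x
plan=[round(float(v),3) for v in u[:nr]]
_,S=sim(p,th,w,now,now+T*np.arange(N+1),np.r_[cc,u],now+N*T)
L['plan']=plan; json.dump(L,open('log.json','w'))
fit=np.interp(mm[:,0],tt,H[:,0])-mm[:,1]
print(f"t={now:.2f} meas {np.round(m[-max(ni,3):,1],3)} r={rr:.3f} th={th:.3f} w={w:.3f} rms={fit.std():.4f} G,k,I,b={np.round(p,4)} tau={1/lam:.2f} ccmd={cc:.3f} cmeas={yc:.3f} F={np.round(o['ft_force'],1)} gw={o['width']:.4f} z={o['tcp_pos'][2]:.4f}")
print("pred",np.round(S[10::10,0],3)); print("cs",plan)
print("ROWS",json.dumps([[[float(a) for a in r],[0,0,0]] for r in rows(cc,plan)]))
E
time python3 step.py 0.012 0.15 6 2
```

```text
t=6.30 meas [-0.3 -0.3] r=0.187 th=-0.300 w=0.000 rms=0.0002 G,k,I,b=[0.148  0.09   0.0214 0.    ] tau=0.61 ccmd=-0.100 cmeas=-0.097 F=[-0.1 -0.3  0.1] gw=0.0219 z=0.2160
pred [-0.3 -0.3 -0.3 -0.3 -0.3 -0.3 -0.3 -0.3 -0.3 -0.3 -0.3 -0.3 -0.3 -0.3
 -0.3 -0.3 -0.3 -0.3]
cs [-0.084, -0.069, -0.055, -0.044, -0.035, -0.028]
ROWS [[[0.0, 0.014, -0.001], [0, 0, 0]], [[0.0, 0.028, -0.002], [0, 0, 0]], [[0.0, 0.04, -0.003], [0, 0, 0]], [[0.0, 0.05, -0.004], [0, 0, 0]], [[0.0, 0.058, -0.004], [0, 0, 0]], [[0.0, 0.065, -0.004], [0, 0, 0]]]
real	0m3.906s
user	0m2.112s
sys	0m0.332s
```

```bash
cat > ov.py <<'E'
import json,sys
L=json.load(open('log.json')); L['plan']=[float(v) for v in sys.argv[1:]]; json.dump(L,open('log.json','w'))
E
sed -i 's/np.full(N,cc),bounds/np.full(N,cc) if th>-.29 else np.r_[np.linspace(cc,.35,6),np.linspace(.3,0,12)],bounds/' step.py
python3 ov.py -.05 0 .05 .1 .14
```

Emit:
send_rows --plan '[[[0, 0.045, -0.003], [0, 0, 0]], [[0, 0.09, -0.004], [0, 0, 0]], [[0, 0.135, -0.003], [0, 0, 0]], [[0, 0.18, 0], [0, 0, 0]], [[0, 0.215, 0.004], [0, 0, 0]]]'

```text
clock: 6.92
tcp_pos: [0.508, -0.0114, 0.216]
tool_rot: [[-0.964, 0.267, 0.0], [0.267, 0.964, 0.0], [-0.0, 0.0, -1.0]]
ft_force: [-0.4, -0.1, -0.2]
width: 0.0221
grip_force: 0.2
```

```bash
python3 step.py 0.012 0.15 5 2
```

```text
t=7.03 meas [-0.3 -0.3 -0.3] r=0.189 th=-0.300 w=0.000 rms=0.0001 G,k,I,b=[0.148  0.09   0.0214 0.    ] tau=0.61 ccmd=0.140 cmeas=0.145 F=[-0.4 -0.1 -0.2] gw=0.0221 z=0.2160
pred [-0.296 -0.283 -0.263 -0.238 -0.213 -0.189 -0.168 -0.148 -0.129 -0.112
 -0.093 -0.075 -0.056 -0.037 -0.019 -0.004  0.007  0.01 ]
cs [0.252, 0.301, 0.288, 0.242, 0.189]
ROWS [[[0.0, 0.099, 0.02], [0, 0, 0]], [[0.0, 0.141, 0.032], [0, 0, 0]], [[0.0, 0.13, 0.028], [0, 0, 0]], [[0.0, 0.09, 0.017], [0, 0, 0]], [[0.0, 0.044, 0.007], [0, 0, 0]]]
```

```bash
python3 ov.py .25 .3 .29 .24
```

Emit:
send_rows --plan '[[[0, 0.097, 0.02], [0, 0, 0]], [[0, 0.14, 0.032], [0, 0, 0]], [[0, 0.132, 0.029], [0, 0, 0]], [[0, 0.088, 0.017], [0, 0, 0]]]'

```text
clock: 7.52
tcp_pos: [0.51, -0.0033, 0.2141]
tool_rot: [[-0.964, 0.267, -0.001], [0.267, 0.964, -0.0], [0.001, -0.0, -1.0]]
ft_force: [0.4, -1.1, -0.5]
width: 0.0224
grip_force: 0.2
```

```bash
python3 step.py 0.012 0.15 4 3
```

```text
t=7.67 meas [-0.265 -0.261 -0.258] r=0.188 th=-0.251 w=0.104 rms=0.0005 G,k,I,b=[ 0.1541  0.0861  0.0214 -0.0091] tau=0.56 ccmd=0.240 cmeas=0.239 F=[ 0.4 -1.1 -0.5] gw=0.0224 z=0.2141
pred [-0.239 -0.227 -0.215 -0.204 -0.192 -0.179 -0.166 -0.153 -0.138 -0.121
 -0.1   -0.074 -0.041  0.001  0.053  0.119  0.201  0.3  ]
cs [0.213, 0.203, 0.198, 0.192]
ROWS [[[0.0, -0.024, -0.005], [0, 0, 0]], [[0.0, -0.032, -0.007], [0, 0, 0]], [[0.0, -0.037, -0.008], [0, 0, 0]], [[0.0, -0.042, -0.009], [0, 0, 0]]]
```

```bash
sed -i 's/def sim(p,th,w,t,ct,cv,t_end):/def sim(p,th,w,t,ct,cv,t_end,lim=.3):/; s/if th<-.3: th,w=-.3,max(w,0)/if th<-lim: th,w=-lim,max(w,0)/; s/if th>.3: th,w=.3,min(w,0)/if th>lim: th,w=lim,min(w,0)/; s/now+N\*T); S=S\[10::10\]; G,k/now+N*T,9); S=S[10::10]; G,k/; s/max_nfev=15/max_nfev=60/' step.py; python3 ov.py; python3 step.py 0.012 0.15 4 1
```

```text
t=7.72 meas [-0.261 -0.258 -0.252] r=0.188 th=-0.246 w=0.109 rms=0.0005 G,k,I,b=[ 0.154   0.0861  0.0214 -0.0092] tau=0.56 ccmd=0.240 cmeas=0.232 F=[-0.1 -0.7  0. ] gw=0.0224 z=0.2143
pred [-0.231 -0.214 -0.195 -0.174 -0.154 -0.134 -0.115 -0.095 -0.076 -0.057
 -0.039 -0.023 -0.01   0.     0.007  0.011  0.012  0.013]
cs [0.247, 0.241, 0.222, 0.197]
ROWS [[[0.0, 0.006, 0.002], [0, 0, 0]], [[0.0, 0.001, 0.0], [0, 0, 0]], [[0.0, -0.016, -0.004], [0, 0, 0]], [[0.0, -0.038, -0.008], [0, 0, 0]]]
```

Converged, so I'll carry on.

Emit:
send_rows --plan '[[[0, 0.006, 0.002], [0, 0, 0]], [[0, 0.001, 0], [0, 0, 0]], [[0, -0.016, -0.004], [0, 0, 0]], [[0, -0.038, -0.008], [0, 0, 0]]]'

```text
clock: 8.22
tcp_pos: [0.5092, -0.007, 0.2151]
tool_rot: [[-0.964, 0.267, -0.0], [0.267, 0.964, 0.0], [0.0, 0.0, -1.0]]
ft_force: [-1.2, -0.5, 0.0]
width: 0.0221
grip_force: 0.1
```

```bash
python3 step.py 0.012 0.15 5 2
```

```text
t=8.32 meas [-0.252 -0.192 -0.185] r=0.188 th=-0.178 w=0.128 rms=0.0012 G,k,I,b=[ 0.1479  0.0847  0.0199 -0.0282] tau=0.56 ccmd=0.197 cmeas=0.196 F=[-1.2 -0.5  0. ] gw=0.0221 z=0.2151
pred [-0.161 -0.143 -0.124 -0.104 -0.084 -0.064 -0.045 -0.028 -0.014 -0.002
  0.006  0.011  0.013  0.013  0.013  0.012  0.012  0.012]
cs [0.195, 0.186, 0.171, 0.153, 0.133]
ROWS [[[0.0, -0.002, -0.0], [0, 0, 0]], [[0.0, -0.01, -0.002], [0, 0, 0]], [[0.0, -0.023, -0.004], [0, 0, 0]], [[0.0, -0.039, -0.007], [0, 0, 0]], [[0.0, -0.057, -0.009], [0, 0, 0]]]
```

Emit:
send_rows --plan '[[[0, -0.002, 0], [0, 0, 0]], [[0, -0.01, -0.002], [0, 0, 0]], [[0, -0.023, -0.004], [0, 0, 0]], [[0, -0.039, -0.007], [0, 0, 0]], [[0, -0.057, -0.009], [0, 0, 0]]]'

```text
clock: 8.95
tcp_pos: [0.5077, -0.0126, 0.216]
tool_rot: [[-0.964, 0.267, 0.0], [0.267, 0.964, 0.0], [-0.0, 0.0, -1.0]]
ft_force: [-0.1, -1.0, -1.0]
width: 0.0221
grip_force: 0.1
```

```bash
python3 step.py 0.012 0.15 5 2
```

```text
t=9.05 meas [-0.185 -0.089 -0.082] r=0.188 th=-0.074 w=0.154 rms=0.0010 G,k,I,b=[ 0.1468  0.0852  0.0199 -0.035 ] tau=0.57 ccmd=0.133 cmeas=0.132 F=[-0.1 -1.  -1. ] gw=0.0221 z=0.2160
pred [-0.055 -0.037 -0.021 -0.008  0.002  0.009  0.012  0.013  0.013  0.013
  0.012  0.012  0.012  0.012  0.012  0.012  0.012  0.012]
cs [0.11, 0.084, 0.056, 0.028, 0.007]
ROWS [[[0.0, -0.021, -0.003], [0, 0, 0]], [[0.0, -0.044, -0.005], [0, 0, 0]], [[0.0, -0.069, -0.007], [0, 0, 0]], [[0.0, -0.094, -0.008], [0, 0, 0]], [[0.0, -0.113, -0.008], [0, 0, 0]]]
```

Works very well, so I'll continue.

Emit:
send_rows --plan '[[[0, -0.021, -0.003], [0, 0, 0]], [[0, -0.044, -0.005], [0, 0, 0]], [[0, -0.069, -0.007], [0, 0, 0]], [[0, -0.094, -0.008], [0, 0, 0]], [[0, -0.113, -0.008], [0, 0, 0]]]'

```text
clock: 9.68
tcp_pos: [0.5046, -0.0235, 0.2168]
tool_rot: [[-0.964, 0.267, 0.0], [0.267, 0.964, 0.0], [-0.0, 0.0, -1.0]]
ft_force: [1.2, -0.0, -0.6]
width: 0.0223
grip_force: 0.0
```

```bash
python3 step.py 0.012 0.15 6 3
```

```text
t=9.82 meas [0.015 0.02  0.025] r=0.189 th=0.029 w=0.087 rms=0.0010 G,k,I,b=[ 0.1468  0.0836  0.0196 -0.0263] tau=0.56 ccmd=0.007 cmeas=0.005 F=[ 1.2 -0.  -0.6] gw=0.0223 z=0.2168
pred [0.036 0.036 0.03  0.023 0.016 0.012 0.01  0.01  0.011 0.011 0.012 0.012
 0.012 0.012 0.012 0.012 0.012 0.012]
cs [-0.064, -0.086, -0.065, -0.027, 0.009, 0.031]
ROWS [[[0.0, -0.064, 0.002], [0, 0, 0]], [[0.0, -0.084, 0.003], [0, 0, 0]], [[0.0, -0.065, 0.002], [0, 0, 0]], [[0.0, -0.031, 0.0], [0, 0, 0]], [[0.0, 0.002, 0.0], [0, 0, 0]], [[0.0, 0.022, 0.0], [0, 0, 0]]]
```

Emit:
send_rows --plan '[[[0, -0.064, 0.002], [0, 0, 0]], [[0, -0.084, 0.003], [0, 0, 0]], [[0, -0.065, 0.002], [0, 0, 0]], [[0, -0.031, 0], [0, 0, 0]], [[0, 0.002, 0], [0, 0, 0]], [[0, 0.022, 0], [0, 0, 0]]]'

```text
clock: 10.58
tcp_pos: [0.5053, -0.0207, 0.2167]
tool_rot: [[-0.964, 0.266, -0.0], [0.266, 0.964, 0.0], [0.0, 0.0, -1.0]]
ft_force: [0.7, -0.6, 0.3]
width: 0.0221
grip_force: 0.0
```

```bash
python3 step.py 0.012 0.15 6 3; python3 - <<'E'
from ctl import *
cv2.imwrite("pics/crop3.png",cv2.resize(robot.get_image("scene")[255:365,260:400,::-1],(700,550),interpolation=cv2.INTER_CUBIC))
E
```

```text
t=10.72 meas [0.038 0.04  0.046] r=0.188 th=0.046 w=0.056 rms=0.0013 G,k,I,b=[ 0.1406  0.079   0.0195 -0.0196] tau=0.56 ccmd=0.031 cmeas=0.037 F=[ 0.7 -0.6  0.3] gw=0.0221 z=0.2167
pred [0.049 0.045 0.036 0.026 0.018 0.012 0.01  0.009 0.01  0.011 0.012 0.012
 0.012 0.012 0.012 0.012 0.012 0.012]
cs [-0.066, -0.1, -0.081, -0.037, 0.005, 0.032]
ROWS [[[0.0, -0.087, 0.002], [0, 0, 0]], [[0.0, -0.118, 0.004], [0, 0, 0]], [[0.0, -0.101, 0.003], [0, 0, 0]], [[0.0, -0.061, 0.0], [0, 0, 0]], [[0.0, -0.023, -0.0], [0, 0, 0]], [[0.0, 0.001, 0.0], [0, 0, 0]]]
```

View pics/crop3.png

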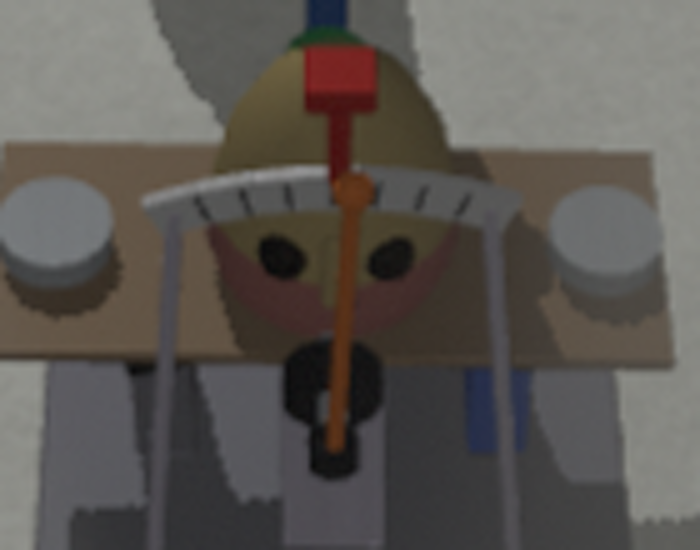

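The picture shows the pointer ball at (353,190), just right of the marker stem at (341,150). That is about 8 mm, so inside the band. The marker is at about 0.01 rad.

Emit:
send_rows --plan '[[[0, -0.087, 0.002], [0, 0, 0]], [[0, -0.118, 0.004], [0, 0, 0]], [[0, -0.101, 0.003], [0, 0, 0]], [[0, -0.061, 0], [0, 0, 0]], [[0, -0.023, 0], [0, 0, 0]], [[0, 0.001, 0], [0, 0, 0]]]'

```text
clock: 11.52
tcp_pos: [0.5054, -0.0205, 0.2168]
tool_rot: [[-0.964, 0.266, -0.0], [0.266, 0.964, 0.0], [0.0, 0.0, -1.0]]
ft_force: [-0.3, 1.6, 0.7]
width: 0.0222
grip_force: 0.0
```

```bash
python3 step.py 0.012 0.15 5 3
```

```text
t=11.68 meas [0.033 0.034 0.034] r=0.189 th=0.036 w=0.028 rms=0.0012 G,k,I,b=[ 0.1406  0.0787  0.0191 -0.0184] tau=0.56 ccmd=0.032 cmeas=0.040 F=[-0.3  1.6  0.7] gw=0.0222 z=0.2168
pred [0.037 0.034 0.028 0.021 0.016 0.012 0.011 0.01  0.011 0.011 0.012 0.012
 0.012 0.012 0.012 0.012 0.012 0.012]
cs [-0.034, -0.058, -0.047, -0.019, 0.007]
ROWS [[[0.0, -0.059, 0.0], [0, 0, 0]], [[0.0, -0.081, 0.001], [0, 0, 0]], [[0.0, -0.071, 0.001], [0, 0, 0]], [[0.0, -0.046, -0.0], [0, 0, 0]], [[0.0, -0.022, -0.0], [0, 0, 0]]]
```

Emit:
send_rows --plan '[[[0, -0.059, 0], [0, 0, 0]], [[0, -0.081, 0.001], [0, 0, 0]], [[0, -0.071, 0.001], [0, 0, 0]], [[0, -0.046, 0], [0, 0, 0]], [[0, -0.022, 0], [0, 0, 0]]]'

```text
clock: 12.3
tcp_pos: [0.5048, -0.0229, 0.2168]
tool_rot: [[-0.964, 0.267, -0.0], [0.267, 0.964, 0.0], [0.0, 0.0, -1.0]]
ft_force: [0.4, -0.9, -0.1]
width: 0.0221
grip_force: 0.0
```

```bash
python3 step.py 0.012 0.15 5 3
```

```text
t=12.45 meas [0.015 0.015 0.015] r=0.189 th=0.011 w=-0.034 rms=0.0011 G,k,I,b=[ 0.1528  0.0846  0.0205 -0.0196] tau=0.55 ccmd=0.007 cmeas=0.012 F=[ 0.4 -0.9 -0.1] gw=0.0221 z=0.2168
pred [0.008 0.007 0.008 0.009 0.011 0.012 0.012 0.012 0.012 0.012 0.012 0.012
 0.012 0.012 0.012 0.012 0.012 0.012]
cs [0.029, 0.037, 0.034, 0.025, 0.016]
ROWS [[[0.0, 0.02, 0.0], [0, 0, 0]], [[0.0, 0.027, 0.001], [0, 0, 0]], [[0.0, 0.024, 0.0], [0, 0, 0]], [[0.0, 0.016, 0.0], [0, 0, 0]], [[0.0, 0.008, 0.0], [0, 0, 0]]]
```

```bash
python3 ov.py .017 .02 .018 .013 .009
```

Emit:
send_rows --plan '[[[0, 0.009, 0], [0, 0, 0]], [[0, 0.012, 0], [0, 0, 0]], [[0, 0.01, 0], [0, 0, 0]], [[0, 0.005, 0], [0, 0, 0]], [[0, 0.002, 0], [0, 0, 0]]]'

```text
clock: 13.08
tcp_pos: [0.5047, -0.0232, 0.2168]
tool_rot: [[-0.964, 0.267, -0.0], [0.267, 0.964, -0.0], [0.0, -0.0, -1.0]]
ft_force: [0.2, 0.4, -0.9]
width: 0.0224
grip_force: 0.0
```

```bash
python3 step.py 0.012 0.15 5 3
```

```text
t=13.22 meas [0.004 0.004 0.004] r=0.189 th=0.002 w=-0.017 rms=0.0012 G,k,I,b=[ 0.1532  0.084   0.02   -0.0191] tau=0.54 ccmd=0.009 cmeas=0.009 F=[ 0.2  0.4 -0.9] gw=0.0224 z=0.2168
pred [0.001 0.002 0.005 0.008 0.01  0.012 0.013 0.013 0.013 0.012 0.012 0.012
 0.012 0.012 0.012 0.012 0.012 0.012]
cs [0.035, 0.043, 0.036, 0.023, 0.01]
ROWS [[[0.0, 0.023, 0.001], [0, 0, 0]], [[0.0, 0.031, 0.001], [0, 0, 0]], [[0.0, 0.024, 0.001], [0, 0, 0]], [[0.0, 0.013, 0.0], [0, 0, 0]], [[0.0, 0.001, 0.0], [0, 0, 0]]]
```

Emit:
send_rows --plan '[[[0, 0.023, 0.001], [0, 0, 0]], [[0, 0.031, 0.001], [0, 0, 0]], [[0, 0.024, 0.001], [0, 0, 0]], [[0, 0.013, 0], [0, 0, 0]], [[0, 0.001, 0], [0, 0, 0]]]'

```text
clock: 13.85
tcp_pos: [0.5047, -0.0231, 0.2168]
tool_rot: [[-0.964, 0.267, -0.0], [0.267, 0.964, -0.0], [0.0, -0.0, -1.0]]
ft_force: [-0.2, -0.6, 0.0]
width: 0.0221
grip_force: 0.0
```

```bash
python3 step.py 0.012 0.15 5 3
```

```text
t=14.00 meas [0.006 0.007 0.006] r=0.190 th=0.009 w=0.012 rms=0.0017 G,k,I,b=[ 0.1483  0.0857  0.0202 -0.0168] tau=0.57 ccmd=0.010 cmeas=0.010 F=[-0.2 -0.6  0. ] gw=0.0221 z=0.2168
pred [0.01  0.011 0.012 0.012 0.012 0.012 0.012 0.012 0.012 0.012 0.012 0.012
 0.012 0.012 0.012 0.012 0.012 0.012]
cs [0.008, 0.006, 0.005, 0.005, 0.005]
ROWS [[[0.0, -0.002, -0.0], [0, 0, 0]], [[0.0, -0.004, -0.0], [0, 0, 0]], [[0.0, -0.004, -0.0], [0, 0, 0]], [[0.0, -0.004, -0.0], [0, 0, 0]], [[0.0, -0.004, -0.0], [0, 0, 0]]]
```

Emit:
send_rows --plan '[[[0, -0.002, 0], [0, 0, 0]], [[0, -0.004, 0], [0, 0, 0]], [[0, -0.004, 0], [0, 0, 0]], [[0, -0.004, 0], [0, 0, 0]], [[0, -0.004, 0], [0, 0, 0]]]'

```text
clock: 14.62
tcp_pos: [0.5046, -0.0233, 0.2168]
tool_rot: [[-0.964, 0.267, -0.0], [0.267, 0.964, 0.0], [0.0, 0.0, -1.0]]
ft_force: [0.1, -0.2, -0.6]
width: 0.0221
grip_force: 0.0
```

```bash
python3 step.py 0.012 0.15 5 3
```

```text
t=14.78 meas [0.005 0.005 0.005] r=0.189 th=0.004 w=-0.015 rms=0.0013 G,k,I,b=[ 0.1529  0.0848  0.0214 -0.0186] tau=0.56 ccmd=0.005 cmeas=0.007 F=[ 0.1 -0.2 -0.6] gw=0.0221 z=0.2168
pred [0.003 0.004 0.006 0.008 0.01  0.012 0.013 0.013 0.013 0.012 0.012 0.012
 0.012 0.012 0.012 0.012 0.012 0.012]
cs [0.03, 0.038, 0.033, 0.022, 0.011]
ROWS [[[0.0, 0.022, 0.0], [0, 0, 0]], [[0.0, 0.03, 0.001], [0, 0, 0]], [[0.0, 0.025, 0.0], [0, 0, 0]], [[0.0, 0.015, 0.0], [0, 0, 0]], [[0.0, 0.005, 0.0], [0, 0, 0]]]
```

Emit:
send_rows --plan '[[[0, 0.022, 0], [0, 0, 0]], [[0, 0.03, 0.001], [0, 0, 0]], [[0, 0.025, 0], [0, 0, 0]], [[0, 0.015, 0], [0, 0, 0]], [[0, 0.005, 0], [0, 0, 0]]]'

```text
clock: 15.4
tcp_pos: [0.5047, -0.023, 0.2168]
tool_rot: [[-0.964, 0.267, -0.0], [0.267, 0.964, -0.0], [0.0, -0.0, -1.0]]
ft_force: [0.4, -0.7, -0.5]
width: 0.0222
grip_force: 0.0
```

```bash
python3 step.py 0.012 0.15 5 3
```

```text
t=15.55 meas [0.012 0.012 0.014] r=0.189 th=0.014 w=0.017 rms=0.0013 G,k,I,b=[ 0.153   0.085   0.0214 -0.0184] tau=0.56 ccmd=0.011 cmeas=0.011 F=[ 0.4 -0.7 -0.5] gw=0.0222 z=0.2168
pred [0.016 0.016 0.015 0.014 0.013 0.012 0.012 0.012 0.012 0.012 0.012 0.012
 0.012 0.012 0.012 0.012 0.012 0.012]
cs [-0.004, -0.009, -0.007, -0.001, 0.006]
ROWS [[[0.0, -0.013, -0.0], [0, 0, 0]], [[0.0, -0.018, -0.0], [0, 0, 0]], [[0.0, -0.016, -0.0], [0, 0, 0]], [[0.0, -0.011, -0.0], [0, 0, 0]], [[0.0, -0.004, -0.0], [0, 0, 0]]]
```

Emit:
send_rows --plan '[[[0, -0.013, 0], [0, 0, 0]], [[0, -0.018, 0], [0, 0, 0]], [[0, -0.016, 0], [0, 0, 0]], [[0, -0.011, 0], [0, 0, 0]], [[0, -0.004, 0], [0, 0, 0]]]'

```text
clock: 16.18
tcp_pos: [0.5047, -0.0232, 0.2168]
tool_rot: [[-0.964, 0.267, 0.0], [0.267, 0.964, 0.0], [0.0, 0.0, -1.0]]
ft_force: [0.4, -0.2, -0.1]
width: 0.022
grip_force: 0.0
```

```bash
python3 step.py 0.26 0.12 5 3
```

```text
t=16.32 meas [0.007 0.006 0.005] r=0.189 th=0.005 w=-0.020 rms=0.0012 G,k,I,b=[ 0.1539  0.0844  0.0212 -0.0191] tau=0.55 ccmd=0.006 cmeas=0.009 F=[ 0.4 -0.2 -0.1] gw=0.0220 z=0.2168
pred [0.006 0.016 0.033 0.053 0.074 0.093 0.111 0.126 0.141 0.155 0.17  0.185
 0.2   0.216 0.232 0.245 0.255 0.258]
cs [0.094, 0.128, 0.11, 0.064, 0.013]
ROWS [[[0.0, 0.079, 0.004], [0, 0, 0]], [[0.0, 0.109, 0.007], [0, 0, 0]], [[0.0, 0.093, 0.005], [0, 0, 0]], [[0.0, 0.052, 0.002], [0, 0, 0]], [[0.0, 0.006, 0.0], [0, 0, 0]]]
```

Emit:
send_rows --plan '[[[0, 0.079, 0.004], [0, 0, 0]], [[0, 0.109, 0.007], [0, 0, 0]], [[0, 0.093, 0.005], [0, 0, 0]], [[0, 0.052, 0.002], [0, 0, 0]], [[0, 0.006, 0], [0, 0, 0]]]'

```text
clock: 16.95
tcp_pos: [0.5047, -0.0232, 0.2168]
tool_rot: [[-0.964, 0.267, 0.0], [0.267, 0.964, -0.0], [-0.0, -0.0, -1.0]]
ft_force: [0.6, -0.0, 0.1]
width: 0.0222
grip_force: 0.1
```

```bash
python3 step.py 0.29 0.12 5 2
```

```text
t=17.05 meas [0.005 0.079 0.085] r=0.189 th=0.095 w=0.183 rms=0.0012 G,k,I,b=[ 0.1526  0.0898  0.0205 -0.0185] tau=0.57 ccmd=0.013 cmeas=0.009 F=[ 0.6 -0.   0.1] gw=0.0222 z=0.2168
pred [0.116 0.133 0.147 0.16  0.172 0.185 0.199 0.214 0.23  0.245 0.259 0.271
 0.28  0.286 0.289 0.29  0.29  0.29 ]
cs [-0.049, -0.084, -0.094, -0.089, -0.082]
ROWS [[[0.0, -0.056, 0.001], [0, 0, 0]], [[0.0, -0.087, 0.003], [0, 0, 0]], [[0.0, -0.096, 0.004], [0, 0, 0]], [[0.0, -0.092, 0.003], [0, 0, 0]], [[0.0, -0.085, 0.003], [0, 0, 0]]]
```

Emit:
send_rows --plan '[[[0, -0.056, 0.001], [0, 0, 0]], [[0, -0.087, 0.003], [0, 0, 0]], [[0, -0.096, 0.004], [0, 0, 0]], [[0, -0.092, 0.003], [0, 0, 0]], [[0, -0.085, 0.003], [0, 0, 0]]]'

```text
clock: 17.68
tcp_pos: [0.5026, -0.0307, 0.2164]
tool_rot: [[-0.964, 0.267, -0.0], [0.267, 0.964, 0.0], [0.0, 0.0, -1.0]]
ft_force: [-0.3, 0.4, -0.1]
width: 0.0219
grip_force: 0.1
```

```bash
python3 step.py 0.29 0.12 5 2
```

```text
t=17.77 meas [0.085 0.17  0.174] r=0.187 th=0.179 w=0.088 rms=0.0009 G,k,I,b=[ 0.1506  0.0911  0.0206 -0.0177] tau=0.59 ccmd=-0.082 cmeas=-0.078 F=[-0.3  0.4 -0.1] gw=0.0219 z=0.2164
pred [0.191 0.205 0.221 0.237 0.252 0.266 0.277 0.284 0.288 0.29  0.291 0.291
 0.29  0.29  0.29  0.29  0.29  0.29 ]
cs [-0.067, -0.066, -0.079, -0.102, -0.128]
ROWS [[[0.0, 0.013, -0.001], [0, 0, 0]], [[0.0, 0.014, -0.001], [0, 0, 0]], [[0.0, 0.003, -0.0], [0, 0, 0]], [[0.0, -0.018, 0.002], [0, 0, 0]], [[0.0, -0.041, 0.004], [0, 0, 0]]]
```

Emit:
send_rows --plan '[[[0, 0.013, -0.001], [0, 0, 0]], [[0, 0.014, -0.001], [0, 0, 0]], [[0, 0.003, 0], [0, 0, 0]], [[0, -0.018, 0.002], [0, 0, 0]], [[0, -0.041, 0.004], [0, 0, 0]]]'

```text
clock: 18.4
tcp_pos: [0.5015, -0.035, 0.2161]
tool_rot: [[-0.964, 0.267, 0.0], [0.267, 0.964, 0.0], [-0.0, 0.0, -1.0]]
ft_force: [0.7, -0.4, -1.4]
width: 0.022
grip_force: 0.2
```

```bash
python3 step.py 0.31 0.12 5 2
```

```text
t=18.50 meas [0.174 0.281 0.289] r=0.187 th=0.299 w=0.196 rms=0.0011 G,k,I,b=[ 0.1494  0.0862  0.0204 -0.0187] tau=0.57 ccmd=-0.128 cmeas=-0.128 F=[ 0.7 -0.4 -1.4] gw=0.0220 z=0.2161
pred [ 0.296  0.283  0.261  0.232  0.199  0.165  0.128  0.088  0.042 -0.013
 -0.077 -0.156 -0.25  -0.3   -0.3   -0.3   -0.3   -0.3  ]
cs [-0.254, -0.316, -0.316, -0.28, -0.236]
ROWS [[[0.0, -0.111, 0.022], [0, 0, 0]], [[0.0, -0.165, 0.037], [0, 0, 0]], [[0.0, -0.165, 0.037], [0, 0, 0]], [[0.0, -0.134, 0.028], [0, 0, 0]], [[0.0, -0.096, 0.018], [0, 0, 0]]]
```

The cradle has reached the left rest at about 0.2 rad/s. I'll let it settle, then bring the crank to its sagged position of about +0.5.

Emit:
send_rows --plan '[[[0, 0, 0], [0, 0, 0]], [[0, 0.02, 0], [0, 0, 0]], [[0, 0.07, -0.006], [0, 0, 0]], [[0, 0.142, -0.007], [0, 0, 0]], [[0, 0.214, -0.002], [0, 0, 0]], [[0, 0.285, 0.009], [0, 0, 0]], [[0, 0.355, 0.025], [0, 0, 0]], [[0, 0.423, 0.047], [0, 0, 0]], [[0, 0.49, 0.075], [0, 0, 0]], [[0, 0.546, 0.103], [0, 0, 0]], [[0, 0.546, 0.103], [0, 0, 0]], [[0, 0.546, 0.103], [0, 0, 0]]]'

```text
clock: 20.0
tcp_pos: [0.516, 0.0176, 0.2058]
tool_rot: [[-0.964, 0.267, -0.0], [0.267, 0.964, -0.0], [0.0, -0.0, -1.0]]
ft_force: [-0.0, 0.8, -0.2]
width: 0.022
grip_force: 0.0
```

```bash
python3 - <<'E'
from ctl import *
print(theta(2)); o=robot.get_obs(); print(crank(o),o['tcp_pos'],o['ft_force'],o['width'],o['grip_force'])
E
```

```text
[(20.0, 0.29868249824614856, 0.18958528632581959, 219), (20.05, 0.29950146981102055, 0.18965136186491172, 218)]
0.4891807157140105 [0.51607474 0.01744673 0.20586979] [ 1.14309354 -0.94259297 -0.97440464] 0.022143545142467965 0.018257892807014287
```

Emit:
send_rows --plan '[[[0, 0, 0], [0, 0, 0]], [[0, 0, 0], [0, 0, 0]], [[0, 0, 0], [0, 0, 0]], [[0, 0, 0], [0, 0, 0]], [[0, 0, 0], [0, 0, 0]], [[0, 0, 0], [0, 0, 0]]]' --jaw -1

```text
clock: 20.85
tcp_pos: [0.5161, 0.0178, 0.2058]
tool_rot: [[-0.964, 0.267, 0.0], [0.267, 0.964, 0.0], [-0.0, 0.0, -1.0]]
ft_force: [0.1, -0.2, 0.9]
width: 0.0854
grip_force: 0.0
```

Emit:
send_rows --plan '[[[0, 0, -0.2], [0, 0, 0]], [[0, 0, -0.4], [0, 0, 0]], [[0, 0, -0.7], [0, 0, 0]], [[0, 0, -1], [0, 0, 0]], [[0, 0, -1], [0, 0, 0]], [[0, 0, -1], [0, 0, 0]], [[0, 0, -1], [0, 0, 0]]]'

```text
clock: 21.72
tcp_pos: [0.5153, 0.0178, 0.3045]
tool_rot: [[-0.964, 0.267, -0.002], [0.267, 0.964, -0.0], [0.002, -0.001, -1.0]]
ft_force: [0.3, -0.1, -0.5]
width: 0.0853
grip_force: 0.0
```

```bash
python3 - <<'E'
from ctl import *
print(theta(3)); im=robot.get_image("scene")[:,:,::-1]; cv2.imwrite("pics/end.png",im); o=robot.get_obs(); print(o['clock'],o['tcp_pos'],o['ft_force'])
E
```

```text
[(21.725, 0.29881415446477927, 0.18781765576693077, 216), (21.775, 0.2994239439389178, 0.18792800759624104, 217), (21.825, 0.2994715293628547, 0.1879126232164058, 215)]
21.925 [0.5157591  0.01778531 0.30511468] [ 0.16006516 -0.97116883 -0.25884366]
```

View pics/end.png

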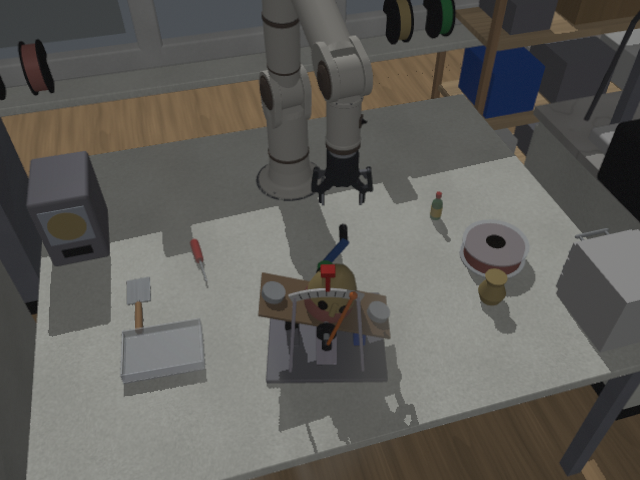

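The pointer is at (352,297), so the cradle lies still on the left rest. The handle at (343,232) is free and the bystanders have not moved.

```bash
python3 -c "
from cell import robot
print(robot.finish_job())"
```

```text
the job is handed in; nothing more can be done
None
```

I handed the job in at about 22 s: by my camera estimates the pointer stayed under the red marker for about 6.5 s, then the cradle touched down on the blue rest at about 0.2 rad/s and lay still at about 0.30 rad, and the handle was released with nothing else moved; no verdict came back.

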